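# Sorting a mixed handful of tins and jars at the food bank

### The arm

A 6-joint arm with a two-finger parallel gripper is mounted at the origin on the work surface. World frame = base frame: x ahead of the robot, y to its left, z up, the work surface at z = 0. Lengths are in m, angles in rad, forces in N, time in s.
With the tool pointing down it reaches from about 0.275 to 0.85 m from the base axis. Payload 5.2 kg.
Tool frame: the origin (TCP) lies between the finger pads; the fingertips stand 11 mm ahead of it and the grasp point (between the pads) lies 8 mm behind it; z points along the fingers, y is the line along which they close (so a half turn about z gives the same grasp; the last joint's range is limited). The gripper opens to 85 mm and grips with 20 to 120 N. Pads are 22 mm wide; open, the fingers measure 114 mm over their backs; the gripper's body (76 mm by 85 mm) begins 54 mm behind the grasp point. The pads swing forward as they close: fully open they stand 13 mm farther back than shut.
Start: joints at [0.968, 0.259, 1.535, -0, 1.348, -0.203], TCP at [0.214, 0.507, 0.242] pointing down, gripper open.
Joint ranges: [-3.14, 3.14], [-0.91, 2.08], [0.19, 2.58], [-1.22, 4.36], [0.22, 2.71], [-3.12, 3.12]. Speed limits (rad/s): [2.57, 2.57, 3.14, 3.14, 3.14, 3.14].

### API

Orientations are given as a rotation vector (axis times angle).
In Python, from rig import ctrl gives the robot as it stands.
- The arm moves only by the tool carry_out, never from a script. Its argument "motion" is a list of rows, each an object of numbers: "x", "y", "z": the shift along the tool's x, y, z in cm; "twist": the turn about the tool's z in units of 5 degrees (1.0 is 5 degrees); "jaw": the opening in per cent of the stroke, from 0 (shut) to 100 (fully open). In form: [{"x": .., "y": .., "z": .., "twist": .., "jaw": ..}, ...]. A call has 1 to 12 rows; each row is the pose to reach, as a shift and turn from the pose commanded when the call began, along the tool's axes at that moment; what a row does not reach only later rows make up. A row lasts 1/12 s, in which the tool goes at most 41.7 mm and 7.16 degrees, less where a joint would pass 70% of its speed; a pose out of reach is approached as far as the arm can. A call with a gripper value outside its range is refused whole. The fingers move at their own pace and stop on an object; "newtons" is the grip in N (left out, the last holds). Time passes only in rows, so rows that repeat a pose let the fingers close. It gives the time, the measured TCP pose, the force, the opening and the grip force at its end, in the units of the state.
- ctrl.sense(): the state, without advancing time (a new reading comes with each control period).
- ctrl.get_image(name): name is "side" or "top"; returns a dict with "color" (420x560x3 uint8, red, green, blue), "fx", "fy", "cx", "cy" (pixels), "position" and "orientation" of the camera in the world. Camera axes: x right, y down, z forward; pixel columns grow to the right and rows downward; lengths in m; the calibration is good to about 2 mm. A picture is of the moment at which its call begins. There is no depth.
- ctrl.hand_in(): hands the job in; it is judged then, once.
The state is a dict: "time": time; "joint_positions": joint angles; "qvel": joint speeds; "joint_efforts": joint torques, N m; "tool_pos": TCP position; "ee_rot": TCP orientation; "wrist_force": force on the tool from outside, world axes, zero at the start; "wrist_torque": the same for the moment, N m; "gripper_width": finger opening in m; "grip_force": force on a finger pad.
Only numpy, scipy, OpenCV 4.12 (cv2) and the standard library are available. Lean on these libraries where they do the work, as an engineer would, in place of code of your own. Each camera call takes 0.05 s, during which the arm holds its last target. There are 200 camera calls.

### The job

Sort the four loose groceries: stand the loose tomato jar upright in the empty bay of the tray that already holds a jar, and the loose round tin upright in the empty bay of the tray that already holds a tin, setting them down without dropping them. Stack the two flat fish tins on the middle of the sloping shelf, the large one beneath and the small one on top of it, both lying flat to the slope, lengthways along it, with a short end up against the stop at the low end. Leave the jar and the tin that were already in the trays standing where they are.

Things in the scene. Friction and masses are not known exactly. Their poses are not given: they have to be found in the camera images.
- jar: The loose tomato jar: glass, red contents, white screw lid; upright cylinder 60 mm in diameter (lid 58 mm, top 14 mm of it), 92 mm high, about 0.26 kg. Origin: centre of its underside, z up.
- tin: The loose round ribbed gold-coloured tin with ring pull; upright cylinder 52 mm in diameter, 76 mm high, about 0.18 kg. Origin: centre of its underside, z up.
- flat_large: The larger flat tin. Flat rectangular fish tin with rounded corners and a ring pull, lying flat, 106 mm long (its x), 62 mm wide (its y), 24 mm thick, about 0.17 kg. Origin: centre of its underside, z up.
- flat_small: The smaller flat tin. Flat rectangular fish tin with rounded corners and a ring pull, lying flat, 82 mm long (its x), 46 mm wide (its y), 22 mm thick, about 0.1 kg. Origin: centre of its underside, z up.
- jar_tray: Low open cardboard tray, fixed, 188 mm long (its x) x 96 mm wide (y) x 32 mm high outside; walls, floor and cross divider 4 mm thick. Origin: centre of its underside, z up. Two bays, each 88 x 88 mm inside, centred at x = -46 mm (empty, nearer the robot) and x = +46 mm (holds a jar like the loose one); bay floor at z = 4 mm.
- tin_tray: Low open cardboard tray, fixed, 188 mm long (its x) x 96 mm wide (y) x 32 mm high outside; walls, floor and cross divider 4 mm thick. Origin: centre of its underside, z up. Two bays, each 88 x 88 mm inside, centred at x = -46 mm (empty, nearer the robot) and x = +46 mm (holds a round tin like the loose one); bay floor at z = 4 mm.
- rack_shelf: Fixed sloping plywood shelf, 150 mm long x 130 mm wide, no side walls; dark-steel stop plate across its low end, nearer the robot, 48 mm high, 6 mm thick. Origin: shelf top surface, middle of the line where it meets the stop's inner face, 26 mm above the table; x up the slope (15 degrees above level), y along the stop, z square out of the shelf. A tin stays where put; it does not slide to the stop.
- stock_jar: A jar the same as the loose one (60 mm in diameter, 92 mm high), already standing in the far bay of its tray; to be left alone. Origin: centre of its underside.
- stock_tin: A round tin the same as the loose one (52 mm in diameter, 76 mm high), already standing in the far bay of its tray; to be left alone. Origin: centre of its underside.
Mind the look-alikes: they are no part of the job. What is shaped like the jar_tray but yellow is not meant.

How it is judged:
At the end, for the whole second after the job is handed in: Jar and tin stand upright (0.08 rad) in the empty bay of their own tray; the flat tins lie on the shelf, small on large, each within 12 mm of the stop, 20 mm of the shelf's middle line and 0.2 rad of the slope's direction; the stock still stands; all is released and at rest (x of jar in the frame of jar_tray between -0.066 and -0.026 m and y of jar in the frame of jar_tray between -0.02 and 0.02 m and z of jar in the frame of jar_tray below 0.008 m and angle between each of jar, tin, stock_jar, stock_tin's own z axis and vertical below 0.08 rad and x of tin in the frame of tin_tray between -0.066 and -0.026 m and y of tin in the frame of tin_tray between -0.02 and 0.02 m and z of tin in the frame of tin_tray below 0.008 m and x of flat_large in the frame of rack_shelf between 0.048 and 0.065 m and y of flat_large in the frame of rack_shelf between -0.02 and 0.02 m and z of flat_large in the frame of rack_shelf between -0.004 and 0.005 m and angle between the x axis of each of flat_large, flat_small and the x axis of rack_shelf, either way round below 0.2 rad and angle between the z axis of each of flat_large, flat_small and the z axis of rack_shelf, either way round below 0.1 rad and x of flat_small in the frame of rack_shelf between 0.036 and 0.053 m and y of flat_small in the frame of rack_shelf between -0.02 and 0.02 m and z of flat_small in the frame of rack_shelf between 0.02 and 0.029 m and linear speed of each of jar, tin, flat_large, flat_small below 0.02 m/s); the robot touches nothing.
It fails at once if the jar or tin already in a tray is tipped or shoved more than 15 mm (distance of any of stock_jar, stock_tin from where it was at the start of the episode above 0.015 m or angle between any of stock_jar, stock_tin's own z axis and vertical above 0.3 rad).
It fails at once if the loose jar or tin is let fall: moves at over 0.7 m/s (a drop of some 25 mm) untouched by the fingers ((linear speed of jar above 0.7 m/s and contact force between jar and the fingers below 0.1 N) or (linear speed of tin above 0.7 m/s and contact force between tin and the fingers below 0.1 N)).
It also fails if it takes over 106 s, if anything falls off the work surface, if the arm or the gripper's body presses on something with over 40 N, if the wrist force passes 120 N, or if a joint passes its speed limit or range.

## Working session

There is one attempt and no reset: what is moved stays moved. The work goes in short steps, Python scripts to look and compute and a tool call to move; the robot and the scene stay as the last step left them, time stands still between calls to the robot, and variables do not carry over. Pictures are saved under pics/ and viewed, at most 14 in all, crops included, and the job is handed in when it is done.

Besides the shell and the picture viewer there is one more tool, called after "Call:" in YAML: its name, and indented under it one key for each argument. carry_out: Moves the arm, as the interface text tells. Its arguments: {"type":"object","properties":{"motion":{"type":"array"},"newtons":{"type":"number"}},"required":["motion"]}

```bash
ls; mkdir -p pics; python3 - <<'E'
from rig import ctrl
import cv2
for n in ("top","side"):
    d=ctrl.get_image(n); cv2.imwrite(f"pics/{n}0.png",d["color"][:,:,::-1])
    print(n,{k:v for k,v in d.items() if k!="color"})
print(ctrl.sense())
E
```

```text
pics
top {'fx': 392.7191464172265, 'fy': 392.7191464172265, 'cx': 282.27129886631025, 'cy': 211.02192899666517, 'position': array([0.31029701, 0.02203041, 1.20570689]), 'orientation': array([-2.17743277,  2.12868548, -0.13956247])}
side {'fx': 464.4533027938921, 'fy': 464.4533027938921, 'cx': 279.1097138730097, 'cy': 211.8504931801835, 'position': array([ 0.17672028, -0.90757616,  0.89741132]), 'orientation': array([-2.25806899,  0.32170252, -0.15705371])}
{'time': 0.1, 'joint_positions': array([ 9.68203910e-01,  2.59282484e-01,  1.53595201e+00,  1.74027218e-05,
        1.34799926e+00, -2.02803088e-01]), 'qvel': array([ 6.54261696e-04, -1.84222485e-03, -3.02666753e-03, -3.92412548e-05,
       -4.29907105e-04, -1.14265781e-03]), 'joint_efforts': array([ 2.16721375e-03, -4.46973038e+01, -2.91249919e+01, -2.76440405e-04,
        6.25223358e-03,  1.94710390e-05]), 'tool_pos': array([0.21379136, 0.50626665, 0.24155984]), 'ee_rot': array([-6.23688737e-01, -3.07838797e+00,  2.36067997e-03]), 'wrist_force': array([ 0.39357512, -0.11686186, -0.67302566]), 'wrist_torque': array([-0.04459056, -0.03339295, -0.00427435]), 'grip_force': 0.0, 'gripper_width': 0.08558998468869092}
```

View pics/top0.png

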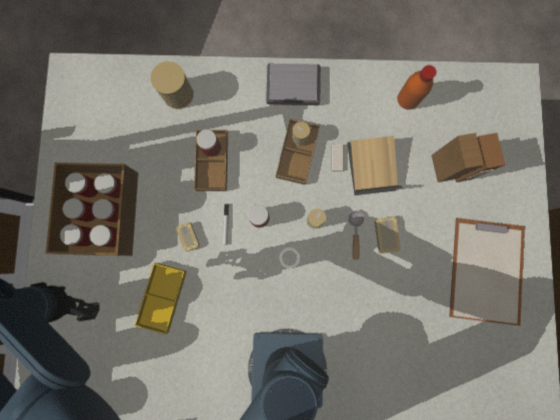

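View pics/side0.png

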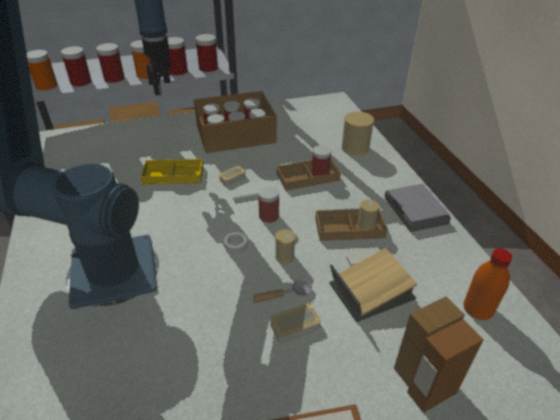

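Top view: the loose jar is at (260,215), not the crated jars around (90,210) or the stock jar at (207,140). The loose tin is at (317,217), not the stock tin (301,132) or the big tin (172,85). The flat tins are the large one at (388,234) and the small one at (187,236). The jar tray is brown at (211,160), and the yellow one at (161,297) is the decoy. The tin tray is at (297,152) and the shelf at (375,165). Next I take close crops.

```bash
python3 - <<'E'
import cv2
a=cv2.imread("pics/top0.png")
c=a[110:260,165:305]; cv2.imwrite("pics/c1.png",cv2.resize(c,None,fx=4,fy=4,interpolation=cv2.INTER_CUBIC)[:600])
c=a[110:260,270:410]; cv2.imwrite("pics/c2.png",cv2.resize(c,None,fx=4,fy=4,interpolation=cv2.INTER_CUBIC)[:600])
E
```

```text
(no output)
```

View pics/c1.png

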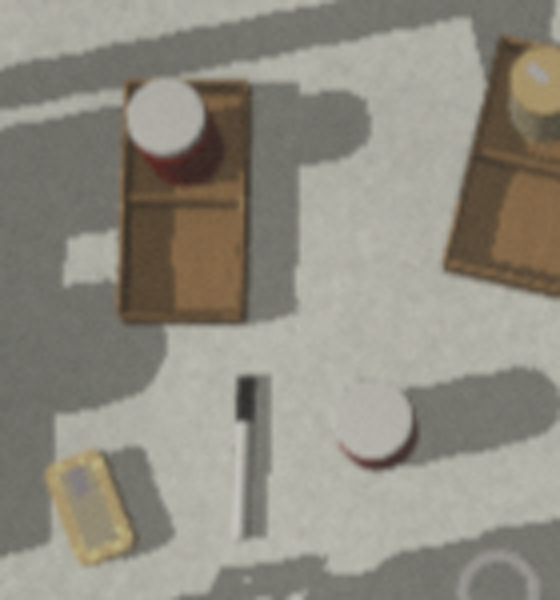

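View pics/c2.png

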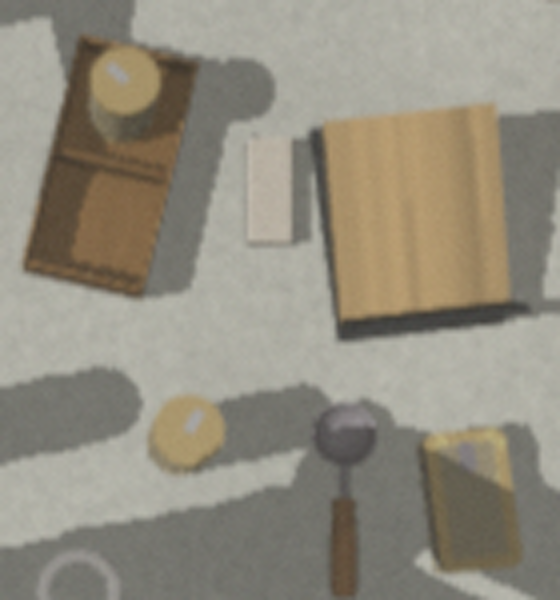

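The crops confirm the choices: the brown jar tray holds a red jar, the loose jar's lid is at c1 (376,420) and the tin's top at c2 (189,430). Flat tin corners and tray rims are clear.

```bash
cat > h.py <<'E'
import numpy as np
from scipy.spatial.transform import Rotation as R
T=dict(f=392.719,c=(282.271,211.022),p=[0.31029701,0.02203041,1.20570689],r=[-2.17743277,2.12868548,-0.13956247])
S=dict(f=464.453,c=(279.110,211.850),p=[0.17672028,-0.90757616,0.89741132],r=[-2.25806899,0.32170252,-0.15705371])
def at(C,u,v,z):
    d=R.from_rotvec(C['r']).apply([(u-C['c'][0])/C['f'],(v-C['c'][1])/C['f'],1]); p=np.array(C['p'])
    return p+d*(z-p[2])/d[2]
def px(C,P):
    q=R.from_rotvec(C['r']).inv().apply(np.array(P)-C['p']); return q[:2]/q[2]*C['f']+C['c']
c1=lambda u,v,z:at(T,165+(u-1.5)/4,110+(v-1.5)/4,z)
c2=lambda u,v,z:at(T,270+(u-1.5)/4,110+(v-1.5)/4,z)
E
python3 - <<'E'
from h import *
np.set_printoptions(precision=4,suppress=True)
def quad(n,f,pts,z):
    P=np.array([f(*p,z) for p in pts])[:,:2]
    e=np.roll(P,-1,0)-P
    print(n,P.mean(0),"sides",np.linalg.norm(e,axis=1),"ang",np.degrees(np.arctan2(e[:,1],e[:,0])))
print("jar",c1(376,420,.092)); print("tin",c2(189,430,.076))
print("stockjar",c1(167,118,.096),"stocktin",c2(126,80,.08))
quad("L",c2,[(425,437),(508,430),(522,565),(442,572)],.024)
quad("S",c1,[(47,465),(98,450),(133,548),(88,565)],.022)
quad("jt",c1,[(126,82),(249,82),(244,322),(120,320)],.032)
quad("tt",c2,[(80,38),(198,60),(143,297),(25,270)],.032)
zt=.026+.15*np.sin(np.radians(15))
A=c2(323,122,zt);B=c2(495,104,zt)
print("shelf top",A,B,np.linalg.norm(A-B),"stop top",c2(340,322,.0724),c2(525,304,.0724))
e=(A-B)[:2]/np.linalg.norm((A-B)[:2]); x=np.array([e[1],-e[0]])
m=(A+B)[:2]/2; print("xdir",x,np.degrees(np.arctan2(x[1],x[0])),"origin",m-x*.15*np.cos(np.radians(15)))
E
```

```text
jar [0.4448 0.0924 0.092 ]
tin [ 0.4433 -0.0754  0.076 ]
stockjar [0.6629 0.2515 0.096 ] stocktin [ 0.7035 -0.0253  0.08  ]
L [ 0.4007 -0.2951] sides [0.0632 0.102  0.0603 0.1021] ang [ -83.8659 -174.9804   96.2571    6.6728]
S [0.3825 0.3092] sides [0.0399 0.0793 0.0357 0.0823] ang [ -72.0932 -157.5812  112.1322   25.2212]
jt [0.6184 0.248 ] sides [0.0953 0.1888 0.0942 0.1873] ang [ -88.6997 -178.8014   90.3602    1.5416]
tt [ 0.6522 -0.0175] sides [0.0932 0.1923 0.0922 0.1888] ang [-99.6843 168.0357  78.1656 -11.67  ]
shelf top [ 0.6795 -0.1743  0.0648] [ 0.6964 -0.3035  0.0648] 0.13033734268328476 stop top [ 0.5258 -0.1855  0.0724] [ 0.5423 -0.3212  0.0724]
xdir [0.9915 0.1298] 7.455602160820405 origin [ 0.5443 -0.2577]
```

```bash
cat > go.py <<'E'
import sys; from h import *; from rig import ctrl
s=ctrl.sense(); M=R.from_rotvec(s['ee_rot']); np.set_printoptions(precision=3,suppress=True)
y=M.apply([0,1,0]); yaw=np.degrees(np.arctan2(y[1],y[0]))
print('t',s['time'],'pos',s['tool_pos'],'yaw_y',yaw,'j6',s['joint_positions'][5],'toolx',M.apply([1,0,0]),'z',M.apply([0,0,1]))
for a in sys.argv[1:]:
    x=[float(v) for v in a.split(',')]
    d=M.inv().apply(np.array(x[:3])-s['tool_pos'])*100
    w=(x[3]-yaw+90)%180-90
    print(a,'shift cm',d,'twist',-w/5)
E
python3 go.py .445,.0925,.18,91
```

```text
t 0.1 pos [0.214 0.506 0.242] yaw_y 67.09355362206703 j6 -0.20280308833975835 toolx [-0.921  0.389  0.   ] z [-0.001 -0.001 -1.   ]
.445,.0925,.18,91 shift cm [-37.405 -29.105   6.19 ] twist -4.781289275586593
```

Call:
carry_out:
  motion:
    - {"x":-37.4,"y":-29.1,"z":6.2,"twist":-4.8,"jaw":100}
    - {"x":-37.4,"y":-29.1,"z":6.2,"twist":-4.8,"jaw":100}
    - {"x":-37.4,"y":-29.1,"z":6.2,"twist":-4.8,"jaw":100}
    - {"x":-37.4,"y":-29.1,"z":6.2,"twist":-4.8,"jaw":100}
    - {"x":-37.4,"y":-29.1,"z":6.2,"twist":-4.8,"jaw":100}
    - {"x":-37.4,"y":-29.1,"z":6.2,"twist":-4.8,"jaw":100}
    - {"x":-37.4,"y":-29.1,"z":6.2,"twist":-4.8,"jaw":100}
    - {"x":-37.4,"y":-29.1,"z":6.2,"twist":-4.8,"jaw":100}
    - {"x":-37.4,"y":-29.1,"z":6.2,"twist":-4.8,"jaw":100}
    - {"x":-37.4,"y":-29.1,"z":6.2,"twist":-4.8,"jaw":100}
    - {"x":-37.4,"y":-29.1,"z":6.2,"twist":-4.8,"jaw":100}
    - {"x":-37.4,"y":-29.1,"z":6.2,"twist":-4.8,"jaw":100}

```text
time: 1.1
tool_pos: [0.4462, 0.0901, 0.1798]
ee_rot: [0.028, -3.141, 0.001]
wrist_force: [1.2, 0.6, 0.9]
gripper_width: 0.0854
grip_force: 0.0
```

```bash
python3 go.py .445,.0925,.052,91
```

```text
t 1.1 pos [0.446 0.09  0.18 ] yaw_y 91.01534221114855 j6 -1.6344124912749676 toolx [-1.    -0.018  0.   ] z [-0.    -0.001 -1.   ]
.445,.0925,.052,91 shift cm [ 0.116  0.251 12.78 ] twist 0.0030684422297099444
```

Call:
carry_out:
  motion:
    - {"x":0,"y":0,"z":4,"jaw":100}
    - {"x":0,"y":0,"z":8,"jaw":100}
    - {"x":0,"y":0,"z":11,"jaw":100}
    - {"x":0,"y":0,"z":12.8,"jaw":100}
    - {"x":0,"y":0,"z":12.8,"jaw":60}
    - {"x":0,"y":0,"z":12.8,"jaw":40}
    - {"x":0,"y":0,"z":12.8,"jaw":40}
    - {"x":0,"y":0,"z":12.8,"jaw":40}
    - {"x":0,"y":0,"z":12.8,"jaw":40}
    - {"x":0,"y":0,"z":12.8,"jaw":40}
  newtons: 40

```text
invalid input at $.motion[0]: expected keys x, y, z, twist, jaw
```

```bash
python3 go.py .445,.0925,.12,91 .572,.247,.12,91
```

```text
t 1.1 pos [0.446 0.09  0.18 ] yaw_y 91.01534221114855 j6 -1.6344124912749676 toolx [-1.    -0.018  0.   ] z [-0.    -0.001 -1.   ]
.445,.0925,.12,91 shift cm [0.117 0.246 5.98 ] twist 0.0030684422297099444
.572,.247,.12,91 shift cm [-12.855  15.469   5.97 ] twist 0.0030684422297099444
```

Call:
carry_out:
  motion:
    - {"x":0,"y":0,"z":4,"twist":0,"jaw":100}
    - {"x":0,"y":0,"z":8,"twist":0,"jaw":100}
    - {"x":0,"y":0,"z":11,"twist":0,"jaw":100}
    - {"x":0,"y":0,"z":12.8,"twist":0,"jaw":100}
    - {"x":0,"y":0,"z":12.8,"twist":0,"jaw":80}
    - {"x":0,"y":0,"z":12.8,"twist":0,"jaw":40}
    - {"x":0,"y":0,"z":12.8,"twist":0,"jaw":40}
    - {"x":0,"y":0,"z":12.8,"twist":0,"jaw":40}
    - {"x":0,"y":0,"z":12.8,"twist":0,"jaw":40}
    - {"x":0,"y":0,"z":12.8,"twist":0,"jaw":40}
    - {"x":0,"y":0,"z":12.8,"twist":0,"jaw":40}
  newtons: 40

```text
time: 2.02
tool_pos: [0.4457, 0.0931, 0.053]
ee_rot: [-0.03, 3.14, -0.0]
wrist_force: [-0.1, -0.5, -2.5]
gripper_width: 0.0588
grip_force: 43.3
```

```bash
python3 go.py .445,.0925,.12,91 .572,.247,.12,91
```

```text
t 2.0167 pos [0.446 0.093 0.053] yaw_y 91.10631814524841 j6 -1.6299928398173127 toolx [-1.    -0.019 -0.001] z [ 0.001 -0.    -1.   ]
.445,.0925,.12,91 shift cm [ 0.058 -0.058 -6.702] twist 0.021263629049681754
.572,.247,.12,91 shift cm [-12.938  15.144  -6.686] twist 0.021263629049681754
```

Call:
carry_out:
  motion:
    - {"x":0,"y":0,"z":-2,"twist":0,"jaw":40}
    - {"x":0,"y":0,"z":-5,"twist":0,"jaw":40}
    - {"x":-1,"y":1,"z":-7,"twist":0,"jaw":40}
    - {"x":-3,"y":3.5,"z":-7,"twist":0,"jaw":40}
    - {"x":-5.5,"y":6.5,"z":-7,"twist":0,"jaw":40}
    - {"x":-8,"y":9.5,"z":-7,"twist":0,"jaw":40}
    - {"x":-10.5,"y":12.5,"z":-7,"twist":0,"jaw":40}
    - {"x":-12.2,"y":14.3,"z":-7,"twist":0,"jaw":40}
    - {"x":-12.8,"y":15.2,"z":-7,"twist":0,"jaw":40}
    - {"x":-12.8,"y":15.2,"z":-6,"twist":0,"jaw":40}
    - {"x":-12.8,"y":15.2,"z":-5,"twist":0,"jaw":40}
    - {"x":-12.8,"y":15.2,"z":-5,"twist":0,"jaw":40}

```text
time: 3.02
tool_pos: [0.5672, 0.2458, 0.099]
ee_rot: [0.029, -3.135, 0.003]
wrist_force: [-0.5, -0.7, -2.5]
gripper_width: 0.0588
grip_force: 44.2
```

```bash
python3 go.py .572,.247,.057,91; python3 - <<'E'
from rig import ctrl
import cv2
a=ctrl.get_image("top")["color"][90:240,150:350,::-1]; b=ctrl.get_image("side")["color"][110:260,230:430,::-1]
cv2.imwrite("pics/p1.png",cv2.resize(cv2.hconcat([a,b]),None,fx=2,fy=2,interpolation=cv2.INTER_CUBIC))
E
```

```text
t 3.0167 pos [0.567 0.246 0.099] yaw_y 91.0706877842954 j6 -1.3602766802422375 toolx [-1.    -0.019  0.007] z [-0.007 -0.002 -1.   ]
.572,.247,.057,91 shift cm [-0.515  0.121  4.192] twist 0.014137556859080292
```

View pics/p1.png

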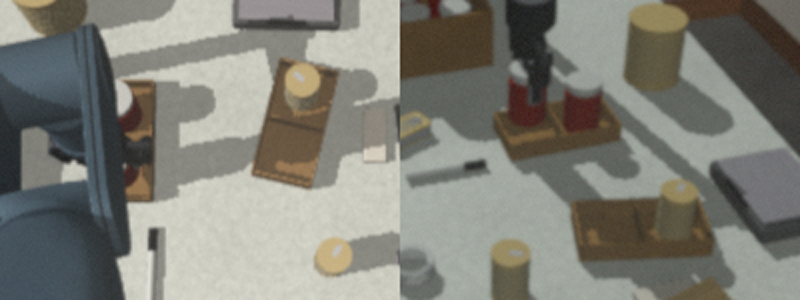

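Call:
carry_out:
  motion:
    - {"x":0,"y":0,"z":1,"twist":0,"jaw":40}
    - {"x":0,"y":0,"z":2,"twist":0,"jaw":40}
    - {"x":0,"y":0,"z":3,"twist":0,"jaw":40}
    - {"x":0,"y":0,"z":3.7,"twist":0,"jaw":40}
    - {"x":0,"y":0,"z":4,"twist":0,"jaw":40}
    - {"x":0,"y":0,"z":4.3,"twist":0,"jaw":40}
    - {"x":0,"y":0,"z":4.4,"twist":0,"jaw":40}
    - {"x":0,"y":0,"z":4.4,"twist":0,"jaw":40}

```text
time: 3.78
tool_pos: [0.5704, 0.2475, 0.0581]
ee_rot: [0.03, -3.141, 0.0]
wrist_force: [1.1, -0.0, -2.2]
gripper_width: 0.0591
grip_force: 44.2
```

Call:
carry_out:
  motion:
    - {"x":0,"y":0,"z":0.1,"twist":0,"jaw":40}
    - {"x":0,"y":0,"z":0.1,"twist":0,"jaw":40}
    - {"x":0,"y":0,"z":0.1,"twist":0,"jaw":75}
    - {"x":0,"y":0,"z":0.1,"twist":0,"jaw":85}
    - {"x":0,"y":0,"z":0.1,"twist":0,"jaw":100}
    - {"x":0,"y":0,"z":0.1,"twist":0,"jaw":100}
    - {"x":0,"y":0,"z":0.1,"twist":0,"jaw":100}
    - {"x":0,"y":0,"z":-1,"twist":0,"jaw":100}
    - {"x":0,"y":0,"z":-5,"twist":0,"jaw":100}
    - {"x":0,"y":0,"z":-9,"twist":0,"jaw":100}
    - {"x":0,"y":0,"z":-11,"twist":0,"jaw":100}

```text
time: 4.7
tool_pos: [0.5723, 0.2479, 0.174]
ee_rot: [-0.03, 3.135, 0.002]
wrist_force: [0.6, -0.7, 1.4]
gripper_width: 0.0855
grip_force: 0.0
```

```bash
python3 go.py .4435,-.0755,.14,79
```

```text
t 4.7 pos [0.572 0.248 0.174] yaw_y 91.0988953148455 j6 -1.3597419340689076 toolx [-1.    -0.019 -0.006] z [ 0.006  0.002 -1.   ]
.4435,-.0755,.14,79 shift cm [ 13.516 -32.096   3.271] twist 2.419779062969101
```

Call:
carry_out:
  motion:
    - {"x":13.4,"y":-32.1,"z":3,"twist":2.4,"jaw":100}
    - {"x":13.4,"y":-32.1,"z":3,"twist":2.4,"jaw":100}
    - {"x":13.4,"y":-32.1,"z":3,"twist":2.4,"jaw":100}
    - {"x":13.4,"y":-32.1,"z":3,"twist":2.4,"jaw":100}
    - {"x":13.4,"y":-32.1,"z":3,"twist":2.4,"jaw":100}
    - {"x":13.4,"y":-32.1,"z":3,"twist":2.4,"jaw":100}
    - {"x":13.4,"y":-32.1,"z":3,"twist":2.4,"jaw":100}
    - {"x":13.4,"y":-32.1,"z":3,"twist":2.4,"jaw":100}
    - {"x":13.4,"y":-32.1,"z":3,"twist":2.4,"jaw":100}
    - {"x":13.4,"y":-32.1,"z":3,"twist":2.4,"jaw":100}
    - {"x":13.4,"y":-32.1,"z":3,"twist":2.4,"jaw":100}
    - {"x":13.4,"y":-32.1,"z":3,"twist":2.4,"jaw":100}

```text
time: 5.7
tool_pos: [0.4431, -0.0756, 0.139]
ee_rot: [0.299, 3.126, 0.0]
wrist_force: [0.8, -0.2, -0.4]
gripper_width: 0.0857
grip_force: 0.0
```

```bash
python3 go.py .4435,-.0755,.046,79
```

```text
t 5.7 pos [ 0.443 -0.076  0.139] yaw_y 79.07584350205119 j6 -1.7989959974320058 toolx [-0.982  0.19  -0.001] z [ 0.001  0.    -1.   ]
.4435,-.0755,.046,79 shift cm [-0.03   0.017  9.297] twist 0.015168700410237079
```

Call:
carry_out:
  motion:
    - {"x":0,"y":0,"z":3,"twist":0,"jaw":100}
    - {"x":0,"y":0,"z":6,"twist":0,"jaw":100}
    - {"x":0,"y":0,"z":8.5,"twist":0,"jaw":100}
    - {"x":0,"y":0,"z":9.2,"twist":0,"jaw":100}
    - {"x":0,"y":0,"z":9.2,"twist":0,"jaw":80}
    - {"x":0,"y":0,"z":9.2,"twist":0,"jaw":35}
    - {"x":0,"y":0,"z":9.2,"twist":0,"jaw":35}
    - {"x":0,"y":0,"z":9.2,"twist":0,"jaw":35}
    - {"x":0,"y":0,"z":9.2,"twist":0,"jaw":35}
    - {"x":0,"y":0,"z":9.2,"twist":0,"jaw":35}
    - {"x":0,"y":0,"z":9.2,"twist":0,"jaw":35}
    - {"x":0,"y":0,"z":9.2,"twist":0,"jaw":35}
  newtons: 40

```text
time: 6.7
tool_pos: [0.4439, -0.0763, 0.0478]
ee_rot: [0.299, 3.124, -0.001]
wrist_force: [-0.0, 2.5, 6.6]
gripper_width: 0.051
grip_force: 42.5
```

```bash
python3 go.py .607,-.0085,.12,79
```

```text
t 6.7 pos [ 0.444 -0.076  0.048] yaw_y 79.05955158714583 j6 -1.7999406647981575 toolx [-0.982  0.19  -0.004] z [ 0.003 -0.001 -1.   ]
.607,-.0085,.12,79 shift cm [-14.75    9.755  -7.171] twist 0.01191031742916664
```

Call:
carry_out:
  motion:
    - {"x":0,"y":0,"z":-2,"twist":0,"jaw":35}
    - {"x":0,"y":0,"z":-5,"twist":0,"jaw":35}
    - {"x":-1,"y":0.7,"z":-7,"twist":0,"jaw":35}
    - {"x":-3,"y":2,"z":-7,"twist":0,"jaw":35}
    - {"x":-6,"y":4,"z":-7,"twist":0,"jaw":35}
    - {"x":-9,"y":6,"z":-7,"twist":0,"jaw":35}
    - {"x":-12,"y":8,"z":-7,"twist":0,"jaw":35}
    - {"x":-14,"y":9.3,"z":-7,"twist":0,"jaw":35}
    - {"x":-14.7,"y":9.7,"z":-7,"twist":0,"jaw":35}
    - {"x":-14.7,"y":9.7,"z":-6,"twist":0,"jaw":35}
    - {"x":-14.7,"y":9.7,"z":-5,"twist":0,"jaw":35}
    - {"x":-14.7,"y":9.7,"z":-5,"twist":0,"jaw":35}

```text
time: 7.7
tool_pos: [0.6017, -0.0088, 0.0932]
ee_rot: [-0.299, -3.121, -0.0]
wrist_force: [-1.1, -0.3, -1.6]
gripper_width: 0.0508
grip_force: 42.5
```

```bash
python3 go.py .607,-.0085,.051,79; python3 - <<'E'
from rig import ctrl
import cv2
a=ctrl.get_image("top")["color"][90:240,170:370,::-1]; b=ctrl.get_image("side")["color"][110:260,230:430,::-1]
cv2.imwrite("pics/p2.png",cv2.resize(cv2.hconcat([a,b]),None,fx=2,fy=2,interpolation=cv2.INTER_CUBIC))
E
```

```text
t 7.7 pos [ 0.602 -0.009  0.093] yaw_y 79.06431046213041 j6 -1.5791995325477202 toolx [-0.982  0.19   0.007] z [-0.007  0.001 -1.   ]
.607,-.0085,.051,79 shift cm [-0.539  0.129  4.213] twist 0.012862092426081518
```

View pics/p2.png

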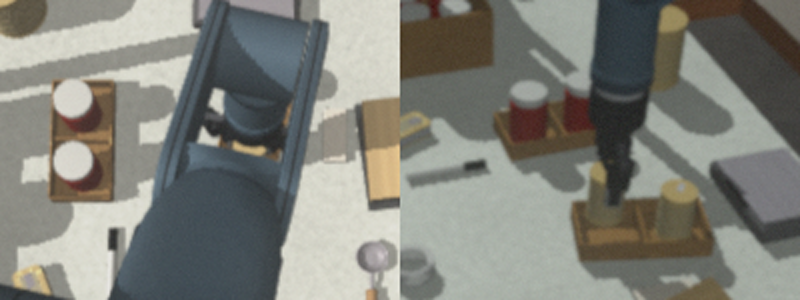

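Call:
carry_out:
  motion:
    - {"x":0,"y":0,"z":1,"twist":0,"jaw":35}
    - {"x":0,"y":0,"z":2,"twist":0,"jaw":35}
    - {"x":0,"y":0,"z":3,"twist":0,"jaw":35}
    - {"x":0,"y":0,"z":3.7,"twist":0,"jaw":35}
    - {"x":0,"y":0,"z":4,"twist":0,"jaw":35}
    - {"x":0,"y":0,"z":4.2,"twist":0,"jaw":35}
    - {"x":0,"y":0,"z":4.4,"twist":0,"jaw":35}
    - {"x":0,"y":0,"z":4.4,"twist":0,"jaw":35}
    - {"x":0,"y":0,"z":4.4,"twist":0,"jaw":35}

```text
time: 8.55
tool_pos: [0.6055, -0.0086, 0.0526]
ee_rot: [0.298, 3.127, -0.0]
wrist_force: [-0.0, -0.1, 0.2]
gripper_width: 0.0513
grip_force: 42.6
```

Force rose about 2 N, so the tin is near or at the floor. Next: release and rise.

Call:
carry_out:
  motion:
    - {"x":0,"y":0,"z":0.1,"twist":0,"jaw":35}
    - {"x":0,"y":0,"z":0.1,"twist":0,"jaw":35}
    - {"x":0,"y":0,"z":0.1,"twist":0,"jaw":68}
    - {"x":0,"y":0,"z":0.1,"twist":0,"jaw":80}
    - {"x":0,"y":0,"z":0.1,"twist":0,"jaw":100}
    - {"x":0,"y":0,"z":0.1,"twist":0,"jaw":100}
    - {"x":0,"y":0,"z":0.1,"twist":0,"jaw":100}
    - {"x":0,"y":0,"z":-1,"twist":0,"jaw":100}
    - {"x":0,"y":0,"z":-5,"twist":0,"jaw":100}
    - {"x":0,"y":0,"z":-9,"twist":0,"jaw":100}
    - {"x":0,"y":0,"z":-12,"twist":0,"jaw":100}

```text
time: 9.47
tool_pos: [0.6059, -0.0087, 0.176]
ee_rot: [0.298, 3.125, -0.0]
wrist_force: [1.0, -0.2, 0.3]
gripper_width: 0.0853
grip_force: 0.0
```

```bash
python3 go.py .4005,-.295,.12,95.5
```

```text
t 9.4667 pos [ 0.606 -0.009  0.176] yaw_y 79.09588088227761 j6 -1.5787839889774549 toolx [-0.982  0.189 -0.003] z [ 0.002 -0.    -1.   ]
.4005,-.295,.12,95.5 shift cm [ 14.763 -31.997   5.56 ] twist -3.2808238235444778
```

Call:
carry_out:
  motion:
    - {"x":14.8,"y":-32,"z":5.2,"twist":-3.3,"jaw":100}
    - {"x":14.8,"y":-32,"z":5.2,"twist":-3.3,"jaw":100}
    - {"x":14.8,"y":-32,"z":5.2,"twist":-3.3,"jaw":100}
    - {"x":14.8,"y":-32,"z":5.2,"twist":-3.3,"jaw":100}
    - {"x":14.8,"y":-32,"z":5.2,"twist":-3.3,"jaw":100}
    - {"x":14.8,"y":-32,"z":5.2,"twist":-3.3,"jaw":100}
    - {"x":14.8,"y":-32,"z":5.2,"twist":-3.3,"jaw":100}
    - {"x":14.8,"y":-32,"z":5.2,"twist":-3.3,"jaw":100}
    - {"x":14.8,"y":-32,"z":5.2,"twist":-3.3,"jaw":100}
    - {"x":14.8,"y":-32,"z":5.2,"twist":-3.3,"jaw":100}
    - {"x":14.8,"y":-32,"z":5.2,"twist":-3.3,"jaw":100}
    - {"x":14.8,"y":-32,"z":5.2,"twist":-3.3,"jaw":100}

```text
time: 10.47
tool_pos: [0.3996, -0.2947, 0.1209]
ee_rot: [-0.152, 3.137, -0.0]
wrist_force: [0.9, 0.3, -0.2]
gripper_width: 0.0854
grip_force: 0.0
```

```bash
python3 go.py .4005,-.295,.020,95.5
```

```text
t 10.4667 pos [ 0.4   -0.295  0.121] yaw_y 95.54498152372362 j6 -2.528740181501061 toolx [-0.995 -0.097 -0.001] z [ 0.001 -0.    -1.   ]
.4005,-.295,.020,95.5 shift cm [-0.083 -0.035 10.09 ] twist 0.008996304744724171
```

Call:
carry_out:
  motion:
    - {"x":0,"y":0,"z":4,"twist":0,"jaw":100}
    - {"x":0,"y":0,"z":8,"twist":0,"jaw":100}
    - {"x":0,"y":0,"z":10,"twist":0,"jaw":100}
    - {"x":0,"y":0,"z":10.5,"twist":0,"jaw":100}
    - {"x":0,"y":0,"z":10.5,"twist":0,"jaw":80}
    - {"x":0,"y":0,"z":10.5,"twist":0,"jaw":40}
    - {"x":0,"y":0,"z":10.5,"twist":0,"jaw":40}
    - {"x":0,"y":0,"z":10.5,"twist":0,"jaw":40}
    - {"x":0,"y":0,"z":10.5,"twist":0,"jaw":40}
    - {"x":0,"y":0,"z":10.5,"twist":0,"jaw":40}
    - {"x":0,"y":0,"z":10.5,"twist":0,"jaw":40}
  newtons: 30

```text
time: 11.38
tool_pos: [0.4003, -0.2955, 0.0168]
ee_rot: [-0.153, 3.136, -0.003]
wrist_force: [1.4, 3.1, 7.5]
gripper_width: 0.0614
grip_force: 34.1
```

```bash
python3 go.py .5955,-.251,.13,97.5
```

```text
t 11.3833 pos [ 0.4   -0.296  0.017] yaw_y 95.59418857249055 j6 -2.529591909653215 toolx [-0.995 -0.097 -0.002] z [ 0.002 -0.002 -1.   ]
.5955,-.251,.13,97.5 shift cm [-19.881   2.505 -11.287] twist -0.38116228550188963
```

Call:
carry_out:
  motion:
    - {"x":0,"y":0,"z":-3,"twist":0,"jaw":40}
    - {"x":0,"y":0,"z":-7,"twist":0,"jaw":40}
    - {"x":0,"y":0,"z":-10,"twist":0,"jaw":40}
    - {"x":-2,"y":0.3,"z":-11.3,"twist":-0.2,"jaw":40}
    - {"x":-5,"y":0.6,"z":-11.3,"twist":-0.4,"jaw":40}
    - {"x":-8,"y":1,"z":-11.3,"twist":-0.4,"jaw":40}
    - {"x":-11,"y":1.4,"z":-11.3,"twist":-0.4,"jaw":40}
    - {"x":-14,"y":1.8,"z":-11.3,"twist":-0.4,"jaw":40}
    - {"x":-17,"y":2.2,"z":-11.3,"twist":-0.4,"jaw":40}
    - {"x":-19,"y":2.5,"z":-11.3,"twist":-0.4,"jaw":40}
    - {"x":-19.8,"y":2.6,"z":-11.3,"twist":-0.4,"jaw":40}
    - {"x":-19.8,"y":2.6,"z":-11.3,"twist":-0.4,"jaw":40}

```text
time: 12.38
tool_pos: [0.5951, -0.249, 0.128]
ee_rot: [-0.211, 3.134, -0.0]
wrist_force: [-0.1, -0.0, -2.4]
gripper_width: 0.0614
grip_force: 34.9
```

```bash
python3 go.py .594,-.2495,.073,97.5;  python3 - <<'E'
from rig import ctrl
import cv2
a=ctrl.get_image("top")["color"][110:260,300:440,::-1]; b=ctrl.get_image("side")["color"][200:350,290:430,::-1]
cv2.imwrite("pics/p3.png",cv2.resize(cv2.hconcat([a,b]),None,fx=2.8,fy=2.8,interpolation=cv2.INTER_CUBIC))
E
```

```text
t 12.3833 pos [ 0.595 -0.249  0.128] yaw_y 97.69414646152092 j6 -2.274083961919128 toolx [-0.991 -0.134 -0.   ] z [ 0.  0. -1.]
.594,-.2495,.073,97.5 shift cm [ 0.115 -0.038  5.501] twist 0.038829292304183124
```

View pics/p3.png

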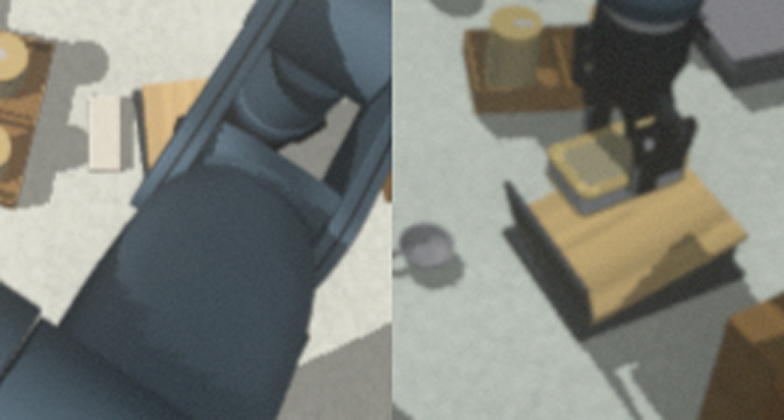

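The large tin is held level over the shelf (side crop about (620,165)). I lower it until the far edge touches.

Call:
carry_out:
  motion:
    - {"x":0,"y":0,"z":2,"twist":0,"jaw":40}
    - {"x":0,"y":0,"z":4,"twist":0,"jaw":40}
    - {"x":0.1,"y":0,"z":5,"twist":0,"jaw":40}
    - {"x":0.1,"y":0,"z":5.5,"twist":0,"jaw":40}
    - {"x":0.1,"y":0,"z":5.8,"twist":0,"jaw":40}
    - {"x":0.1,"y":0,"z":6.1,"twist":0,"jaw":40}
    - {"x":0.1,"y":0,"z":6.1,"twist":0,"jaw":40}
  newtons: 20

```text
time: 13.07
tool_pos: [0.5926, -0.2502, 0.0681]
ee_rot: [-0.208, 3.135, -0.001]
wrist_force: [-3.7, -0.3, 2.0]
gripper_width: 0.061
grip_force: 32.4
```

Call:
carry_out:
  motion:
    - {"x":0,"y":0,"z":0.2,"twist":0,"jaw":40}
    - {"x":0,"y":0,"z":0.4,"twist":0,"jaw":40}
    - {"x":0,"y":0,"z":0.6,"twist":0,"jaw":40}
    - {"x":0,"y":0,"z":0.6,"twist":0,"jaw":40}
  newtons: 20

```text
time: 13.4
tool_pos: [0.5923, -0.2502, 0.0622]
ee_rot: [0.208, -3.134, 0.001]
wrist_force: [-5.8, -0.8, 4.2]
gripper_width: 0.0614
grip_force: 32.9
```

```bash
python3 - <<'E'
from rig import ctrl
import cv2
b=ctrl.get_image("side")["color"][220:340,310:430,::-1]
cv2.imwrite("pics/p4.png",cv2.resize(b,None,fx=4,fy=4,interpolation=cv2.INTER_CUBIC))
E
```

```text
(no output)
```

View pics/p4.png

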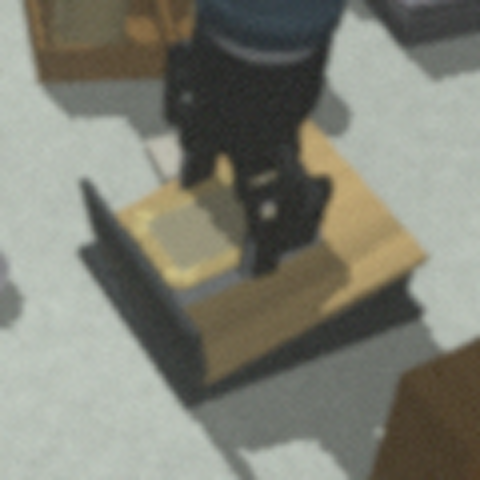

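Call:
carry_out:
  motion:
    - {"x":0,"y":0,"z":0.2,"twist":0,"jaw":40}
    - {"x":0,"y":0,"z":0.4,"twist":0,"jaw":40}
    - {"x":0,"y":0,"z":0.5,"twist":0,"jaw":40}
    - {"x":0,"y":0,"z":0.5,"twist":0,"jaw":40}

```text
time: 13.78
tool_pos: [0.5925, -0.2504, 0.0573]
ee_rot: [0.208, -3.134, 0.002]
wrist_force: [-5.6, -0.7, 3.6]
gripper_width: 0.0607
grip_force: 33.3
```

Call:
carry_out:
  motion:
    - {"x":0,"y":0,"z":0.1,"twist":0,"jaw":40}
    - {"x":0,"y":0,"z":0.2,"twist":0,"jaw":40}
    - {"x":0,"y":0,"z":0.2,"twist":0,"jaw":40}

```text
time: 14.03
tool_pos: [0.5925, -0.2504, 0.0557]
ee_rot: [0.208, -3.134, 0.002]
wrist_force: [-7.3, 0.3, 7.2]
gripper_width: 0.0615
grip_force: 33.7
```

Call:
carry_out:
  motion:
    - {"x":0,"y":0,"z":0,"twist":0,"jaw":78}
    - {"x":0,"y":0,"z":0,"twist":0,"jaw":100}
    - {"x":0,"y":0,"z":0,"twist":0,"jaw":100}
    - {"x":0,"y":0,"z":0,"twist":0,"jaw":100}
    - {"x":0,"y":0,"z":-1,"twist":0,"jaw":100}
    - {"x":0,"y":0,"z":-4,"twist":0,"jaw":100}
    - {"x":0,"y":0,"z":-8,"twist":0,"jaw":100}
    - {"x":0,"y":0,"z":-12,"twist":0,"jaw":100}
    - {"x":4,"y":4,"z":-14,"twist":0,"jaw":100}
    - {"x":7,"y":7,"z":-14,"twist":0,"jaw":100}
    - {"x":10,"y":10,"z":-14,"twist":0,"jaw":100}
    - {"x":13,"y":13,"z":-14,"twist":0,"jaw":100}

```text
time: 15.03
tool_pos: [0.4616, -0.1494, 0.1954]
ee_rot: [-0.208, 3.133, -0.002]
wrist_force: [-0.4, 0.1, 0.4]
gripper_width: 0.0849
grip_force: 0.0
```

```bash
python3 go.py .3825,.309,.16,113.5 .3825,.309,.16,23.5; python3 - <<'E'
from rig import ctrl
import cv2
a=ctrl.get_image("top")["color"][120:220,330:430,::-1]; b=ctrl.get_image("side")["color"][230:330,320:420,::-1]
cv2.imwrite("pics/p5.png",cv2.resize(cv2.hconcat([a,b]),None,fx=4,fy=4,interpolation=cv2.INTER_CUBIC))
E
```

```text
t 15.0333 pos [ 0.462 -0.149  0.195] yaw_y 97.58407550070832 j6 -2.246688664314497 toolx [-0.991 -0.132 -0.002] z [ 0.002 -0.001 -1.   ]
.3825,.309,.16,113.5 shift cm [ 1.8   46.486  3.472] twist -3.183184899858335
.3825,.309,.16,23.5 shift cm [ 1.8   46.486  3.472] twist 14.816815100141664
```

View pics/p5.png

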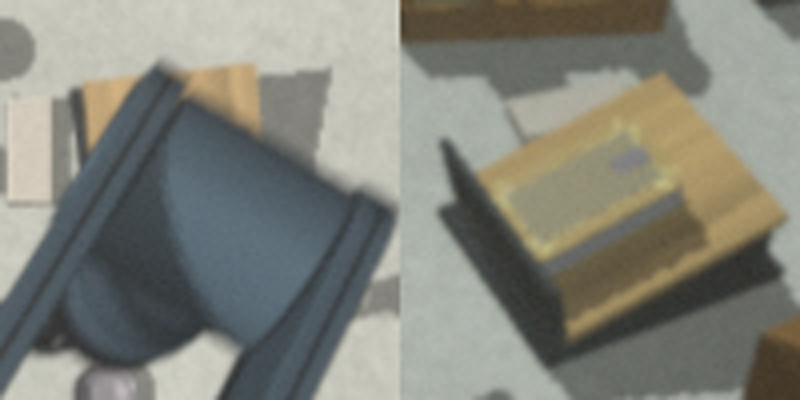

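The large tin lies flat to the slope with its end at the stop (side crop (590,190)). Next the small one.

Call:
carry_out:
  motion:
    - {"x":1.8,"y":46.5,"z":3.5,"twist":-3.2,"jaw":100}
    - {"x":1.8,"y":46.5,"z":3.5,"twist":-3.2,"jaw":100}
    - {"x":1.8,"y":46.5,"z":3.5,"twist":-3.2,"jaw":100}
    - {"x":1.8,"y":46.5,"z":3.5,"twist":-3.2,"jaw":100}
    - {"x":1.8,"y":46.5,"z":3.5,"twist":-3.2,"jaw":100}
    - {"x":1.8,"y":46.5,"z":3.5,"twist":-3.2,"jaw":100}
    - {"x":1.8,"y":46.5,"z":3.5,"twist":-3.2,"jaw":100}
    - {"x":1.8,"y":46.5,"z":3.5,"twist":-3.2,"jaw":100}
    - {"x":1.8,"y":46.5,"z":3.5,"twist":-3.2,"jaw":100}
    - {"x":1.8,"y":46.5,"z":3.5,"twist":-3.2,"jaw":100}
    - {"x":1.8,"y":46.5,"z":3.5,"twist":-3.2,"jaw":100}
    - {"x":1.8,"y":46.5,"z":3.5,"twist":-3.2,"jaw":100}

```text
time: 16.13
tool_pos: [0.3823, 0.3139, 0.1596]
ee_rot: [-0.648, 3.072, 0.004]
wrist_force: [-0.6, 0.1, 0.5]
gripper_width: 0.0857
grip_force: 0.0
```

```bash
python3 go.py .3825,.309,.015,113.5;  python3 - <<'E'
from rig import ctrl
import cv2
a=ctrl.get_image("top")["color"][:,:,::-1]
x=cv2.resize(a[125:215,345:415],None,fx=6,fy=6,interpolation=cv2.INTER_CUBIC)
cv2.imwrite("pics/p6.png",x)
E
```

```text
t 16.1333 pos [0.382 0.314 0.16 ] yaw_y 113.83414806382613 j6 -1.5280398743019619 toolx [-0.915 -0.404 -0.002] z [ 0.001  0.003 -1.   ]
.3825,.309,.015,113.5 shift cm [ 0.209 -0.49  14.461] twist 0.06682961276522689
```

View pics/p6.png

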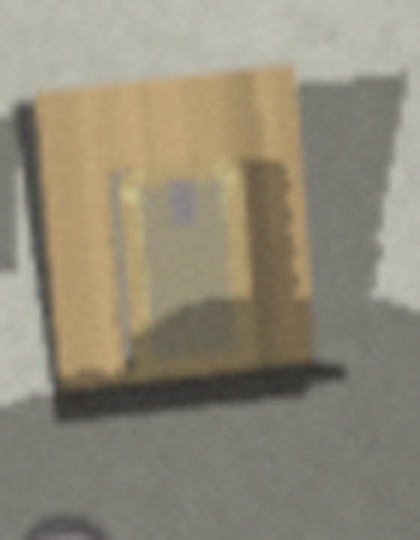

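The large tin sits centred on the shelf (top face x 120–240, shelf edges 42 and 303, parallax about 11 px) with its near end at the stop. Now I descend on the small tin.

Call:
carry_out:
  motion:
    - {"x":0,"y":0,"z":4,"twist":0,"jaw":100}
    - {"x":0,"y":0,"z":8,"twist":0,"jaw":100}
    - {"x":0,"y":0,"z":10,"twist":0,"jaw":100}
    - {"x":0,"y":0,"z":10,"twist":0,"jaw":100}
    - {"x":0,"y":0,"z":10,"twist":0,"jaw":100}

```text
time: 16.6
tool_pos: [0.3835, 0.3074, 0.0589]
ee_rot: [0.641, -3.074, 0.001]
wrist_force: [-0.6, -0.2, 0.4]
gripper_width: 0.0854
grip_force: 0.0
```

```bash
python3 go.py .3825,.309,.015,113.5
```

```text
t 16.6 pos [0.383 0.307 0.059] yaw_y 113.54594601873796 j6 -1.532959683565734 toolx [-0.917 -0.399  0.002] z [-0.002 -0.001 -1.   ]
.3825,.309,.015,113.5 shift cm [0.017 0.187 4.394] twist 0.009189203747592956
```

Call:
carry_out:
  motion:
    - {"x":0,"y":0.1,"z":2.5,"twist":0,"jaw":100}
    - {"x":0,"y":0.1,"z":4,"twist":0,"jaw":100}
    - {"x":0,"y":0.1,"z":4.4,"twist":0,"jaw":80}
    - {"x":0,"y":0.1,"z":4.4,"twist":0,"jaw":25}
    - {"x":0,"y":0.1,"z":4.4,"twist":0,"jaw":25}
    - {"x":0,"y":0.1,"z":4.4,"twist":0,"jaw":25}
    - {"x":0,"y":0.1,"z":4.4,"twist":0,"jaw":25}
    - {"x":0,"y":0.1,"z":4.4,"twist":0,"jaw":25}
    - {"x":0,"y":0.1,"z":4.4,"twist":0,"jaw":25}
    - {"x":0,"y":0.1,"z":4.4,"twist":0,"jaw":25}
  newtons: 25

```text
time: 17.43
tool_pos: [0.3844, 0.3099, 0.017]
ee_rot: [-0.642, 3.072, 0.001]
wrist_force: [0.2, -0.9, 7.6]
gripper_width: 0.0452
grip_force: 27.0
```

```bash
python3 go.py .5765,-.252,.18,97.5
```

```text
t 17.4333 pos [0.384 0.31  0.017] yaw_y 113.59868778388528 j6 -1.5301122621250223 toolx [-0.916 -0.4   -0.004] z [ 0.003  0.001 -1.   ]
.5765,-.252,.18,97.5 shift cm [  4.829 -59.179 -16.315] twist 3.2197375567770563
```

Call:
carry_out:
  motion:
    - {"x":0,"y":0,"z":-3,"twist":0,"jaw":25}
    - {"x":0,"y":0,"z":-7,"twist":0,"jaw":25}
    - {"x":0,"y":0,"z":-11,"twist":0,"jaw":25}
    - {"x":0,"y":-1,"z":-14,"twist":0,"jaw":25}
    - {"x":0.2,"y":-3,"z":-16,"twist":0.3,"jaw":25}
    - {"x":0.5,"y":-6,"z":-16.3,"twist":0.6,"jaw":25}
    - {"x":0.7,"y":-9.5,"z":-16.3,"twist":1,"jaw":25}
    - {"x":1,"y":-13,"z":-16.3,"twist":1.4,"jaw":25}
    - {"x":1.3,"y":-16.5,"z":-16.3,"twist":1.8,"jaw":25}
    - {"x":1.6,"y":-20,"z":-16.3,"twist":2.2,"jaw":25}
    - {"x":1.9,"y":-23.5,"z":-16.3,"twist":2.7,"jaw":25}
    - {"x":2.2,"y":-26,"z":-16.3,"twist":3.2,"jaw":25}

```text
time: 18.43
tool_pos: [0.4677, 0.0596, 0.179]
ee_rot: [-0.203, 3.133, -0.002]
wrist_force: [0.4, -0.2, -2.0]
gripper_width: 0.0455
grip_force: 26.6
```

```bash
python3 go.py .5797,-.2512,.18,97.5
```

```text
t 18.4333 pos [0.468 0.06  0.179] yaw_y 97.41861539596337 j6 -1.809956926752814 toolx [-0.992 -0.129 -0.002] z [ 0.002 -0.001 -1.   ]
.5797,-.2512,.18,97.5 shift cm [ -7.097 -32.264  -0.047] twist -0.016276920807325724
```

Call:
carry_out:
  motion:
    - {"x":-0.7,"y":-3,"z":0,"twist":0,"jaw":25}
    - {"x":-1.4,"y":-6.5,"z":0,"twist":0,"jaw":25}
    - {"x":-2.2,"y":-10,"z":0,"twist":0,"jaw":25}
    - {"x":-3,"y":-13.5,"z":0,"twist":0,"jaw":25}
    - {"x":-3.7,"y":-17,"z":0,"twist":0,"jaw":25}
    - {"x":-4.5,"y":-20.5,"z":0,"twist":0,"jaw":25}
    - {"x":-5.3,"y":-24,"z":0,"twist":0,"jaw":25}
    - {"x":-6,"y":-27.5,"z":0,"twist":0,"jaw":25}
    - {"x":-6.7,"y":-30.5,"z":0,"twist":0,"jaw":25}
    - {"x":-7.1,"y":-32,"z":1,"twist":0,"jaw":25}
    - {"x":-7.1,"y":-32.2,"z":3,"twist":0,"jaw":25}
    - {"x":-7.1,"y":-32.2,"z":5,"twist":0,"jaw":25}

```text
time: 19.43
tool_pos: [0.5805, -0.2499, 0.1288]
ee_rot: [-0.205, 3.132, -0.003]
wrist_force: [-0.2, 0.1, -0.7]
gripper_width: 0.0452
grip_force: 26.6
```

Call:
carry_out:
  motion:
    - {"x":0,"y":0,"z":1,"twist":0,"jaw":25}
    - {"x":0,"y":0,"z":2,"twist":0,"jaw":25}
    - {"x":0,"y":0,"z":2.5,"twist":0,"jaw":25}
    - {"x":0,"y":0,"z":2.5,"twist":0,"jaw":25}

```text
time: 19.77
tool_pos: [0.5793, -0.247, 0.1024]
ee_rot: [0.209, -3.133, -0.001]
wrist_force: [-1.1, -0.6, -0.8]
gripper_width: 0.0454
grip_force: 26.6
```

```bash
python3 go.py .5797,-.2512,.088,97.5
```

```text
t 19.7667 pos [ 0.579 -0.247  0.102] yaw_y 97.62124296746684 j6 -2.283612527924342 toolx [-0.991 -0.133  0.001] z [-0.001  0.001 -1.   ]
.5797,-.2512,.088,97.5 shift cm [ 0.016 -0.426  1.443] twist 0.024248593493368276
```

Call:
carry_out:
  motion:
    - {"x":0,"y":-0.4,"z":0.5,"twist":0,"jaw":25}
    - {"x":0,"y":-0.4,"z":1,"twist":0,"jaw":25}
    - {"x":0,"y":-0.4,"z":1.3,"twist":0,"jaw":25}
    - {"x":0,"y":-0.4,"z":1.6,"twist":0,"jaw":25}
    - {"x":0,"y":-0.4,"z":1.8,"twist":0,"jaw":25}
    - {"x":0,"y":-0.4,"z":1.9,"twist":0,"jaw":25}
    - {"x":0,"y":-0.4,"z":1.9,"twist":0,"jaw":25}
  newtons: 20

```text
time: 20.35
tool_pos: [0.5797, -0.2518, 0.085]
ee_rot: [0.208, -3.134, 0.001]
wrist_force: [-4.2, -0.4, 6.0]
gripper_width: 0.0455
grip_force: 27.8
```

```bash
python3 go.py .5767,-.2516,.0765,97.5;  python3 - <<'E'
from rig import ctrl
import cv2
b=ctrl.get_image("side")["color"][220:340,310:430,::-1]
cv2.imwrite("pics/p7.png",cv2.resize(b,None,fx=4,fy=4,interpolation=cv2.INTER_CUBIC))
E
```

```text
t 20.35 pos [ 0.58  -0.252  0.085] yaw_y 97.60180473876605 j6 -2.288482696799863 toolx [-0.991 -0.132  0.001] z [-0.001 -0.001 -1.   ]
.5767,-.2516,.0765,97.5 shift cm [0.291 0.059 0.852] twist 0.020360947753209756
```

View pics/p7.png

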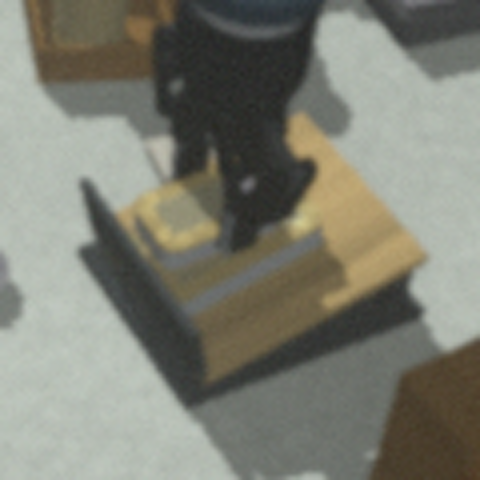

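The small tin is on the large one and inside the stop, still about level. I tilt it in and ease it down the slope.

Call:
carry_out:
  motion:
    - {"x":0,"y":0,"z":0.2,"twist":0,"jaw":25}
    - {"x":0,"y":0,"z":0.4,"twist":0,"jaw":25}
    - {"x":0.1,"y":0,"z":0.6,"twist":0,"jaw":25}
    - {"x":0.2,"y":0,"z":0.7,"twist":0,"jaw":25}
    - {"x":0.3,"y":0,"z":0.8,"twist":0,"jaw":25}
    - {"x":0.3,"y":0,"z":0.8,"twist":0,"jaw":25}

```text
time: 20.9
tool_pos: [0.578, -0.2521, 0.0775]
ee_rot: [-0.208, 3.132, -0.002]
wrist_force: [-1.9, 0.8, 4.5]
gripper_width: 0.0453
grip_force: 28.8
```

Call:
carry_out:
  motion:
    - {"x":0.1,"y":0,"z":0.1,"twist":0,"jaw":25}
    - {"x":0.1,"y":0,"z":0.2,"twist":0,"jaw":25}
    - {"x":0.1,"y":0,"z":0.2,"twist":0,"jaw":25}

```text
time: 21.15
tool_pos: [0.5774, -0.2523, 0.0761]
ee_rot: [-0.208, 3.132, -0.002]
wrist_force: [-1.6, 1.6, 8.2]
gripper_width: 0.0454
grip_force: 29.3
```

Contact is firming up. Next: release, rise and look.

Call:
carry_out:
  motion:
    - {"x":0,"y":0,"z":0,"twist":0,"jaw":60}
    - {"x":0,"y":0,"z":0,"twist":0,"jaw":85}
    - {"x":0,"y":0,"z":0,"twist":0,"jaw":85}
    - {"x":0,"y":0,"z":0,"twist":0,"jaw":85}
    - {"x":0,"y":0,"z":-1,"twist":0,"jaw":85}
    - {"x":0,"y":0,"z":-4,"twist":0,"jaw":85}
    - {"x":0,"y":0,"z":-8,"twist":0,"jaw":85}
    - {"x":0,"y":0,"z":-12,"twist":0,"jaw":85}
    - {"x":4,"y":2,"z":-13,"twist":0,"jaw":85}
    - {"x":8,"y":5,"z":-13,"twist":0,"jaw":85}
    - {"x":12,"y":9,"z":-13,"twist":0,"jaw":85}
    - {"x":15,"y":12,"z":-13,"twist":0,"jaw":85}

```text
time: 22.15
tool_pos: [0.4326, -0.1691, 0.2049]
ee_rot: [-0.207, 3.134, -0.001]
wrist_force: [0.3, 0.2, -0.4]
gripper_width: 0.0728
grip_force: 0.0
```

Call:
carry_out:
  motion:
    - {"x":0,"y":4,"z":0,"twist":0,"jaw":85}
    - {"x":0,"y":8,"z":0,"twist":0,"jaw":85}
    - {"x":0,"y":12,"z":0,"twist":0,"jaw":85}
    - {"x":0,"y":16,"z":0,"twist":0,"jaw":85}
    - {"x":0,"y":20,"z":0,"twist":0,"jaw":85}
    - {"x":0,"y":24,"z":0,"twist":0,"jaw":85}
    - {"x":0,"y":24,"z":0,"twist":0,"jaw":85}
    - {"x":0,"y":24,"z":0,"twist":0,"jaw":85}

```text
time: 22.82
tool_pos: [0.4018, 0.0703, 0.2048]
ee_rot: [-0.217, 3.133, -0.0]
wrist_force: [0.0, 0.3, -0.2]
gripper_width: 0.0727
grip_force: 0.0
```

```bash
python3 - <<'E'
from rig import ctrl
import cv2
a=ctrl.get_image("top")["color"][:,:,::-1]; b=ctrl.get_image("side")["color"][:,:,::-1]
cv2.imwrite("pics/top9.png",a); cv2.imwrite("pics/side9.png",b)
f=lambda i,k,n:cv2.resize(i,None,fx=k,fy=k,interpolation=cv2.INTER_CUBIC)
A=cv2.hconcat([f(a[125:215,345:415],5,0),f(b[240:330,325:415],5,0)])  # 350+450 x 450
cv2.imwrite("pics/p8.png",A)
cv2.imwrite("pics/p9.png",f(a[110:210,180:330],5,0))
E
```

```text
(no output)
```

View pics/p8.png

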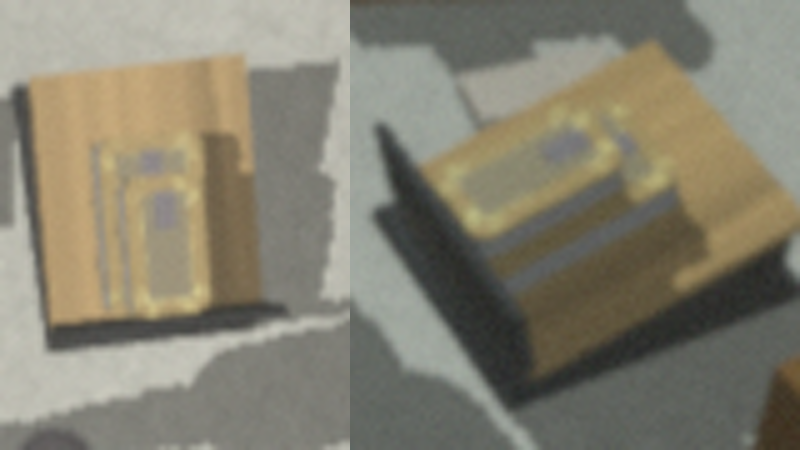

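View pics/p9.png

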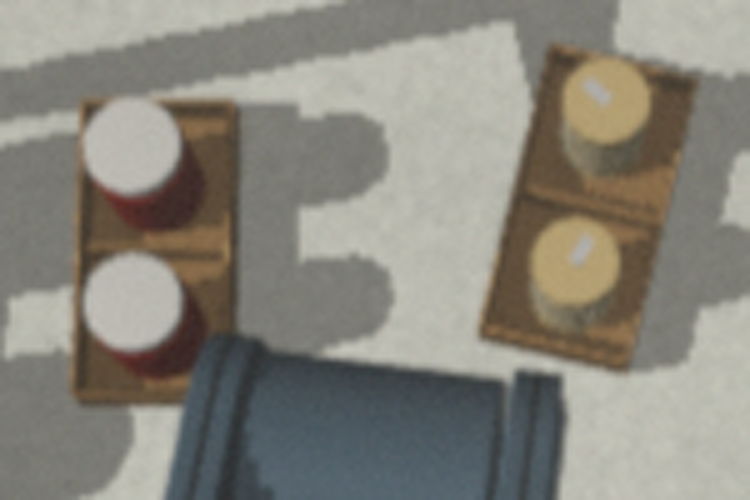

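```bash
python3 - <<'E'
from h import *
np.set_printoptions(precision=4,suppress=True)
S0=R.from_euler('z',7.45,degrees=True)*R.from_euler('y',-15,degrees=True)
O=np.array([.5438,-.2567,.026])
def sh(u,v,zs):
    px=345+(u-2)/5; py=125+(v-2)/5
    d=R.from_rotvec(T['r']).apply([(px-T['c'][0])/T['f'],(py-T['c'][1])/T['f'],1])
    p=S0.inv().apply(np.array(T['p'])-O); d=S0.inv().apply(d)
    return (p+d*(zs-p[2])/d[2])[:2]
for n,u,v,z in [("shelf far L",30,78,0),("far R",243,55,0),("large far L",97,145,.024),("far R",203,135,.024),("small far L",130,185,.046),("far R",205,178,.046),("near L",139,317,.046),("near R",211,313,.046)]: print(n,sh(u,v,z))
p9=lambda u,v,z:at(T,180+(u-2)/5,110+(v-2)/5,z)[:2]
for n,c,a,u,v,z in [("jar",(.6184,.248),1,132,301,.096),("sj",(.6184,.248),1,133,146,.096),("tin",(.6522,-.0175),-11.3,575,261,.08),("st",(.6522,-.0175),-11.3,606,101,.08)]:
    q=p9(u,v,z)-c; print(n,R.from_euler('z',-a,degrees=True).apply([*q,0])[:2])
E
```

```text
shelf far L [0.15   0.0635]
far R [ 0.1505 -0.0657]
large far L [0.1064 0.0319]
far R [ 0.1057 -0.0313]
small far L [0.0816 0.0197]
far R [ 0.0811 -0.0244]
near L [0.0043 0.0201]
near R [ 0.0022 -0.0224]
jar [-0.0471  0.001 ]
sj [0.0455 0.0032]
tin [-0.0482  0.0003]
st [0.0511 0.0032]
```

All positions fall well inside tolerance: large x 0.053, y 0; small x about 0.042, y −0.002; jar and tin within 3 mm of bay centre.

```bash
python3 -c "
from rig import ctrl
print(ctrl.hand_in())"
```

```text
the job is handed in; nothing more can be done
None
```

The job is handed in at about 23 s of the 106 s allowed, but the hand-in returned no verdict. By my last camera check the jar and tin stand in their bays, both flat tins lie stacked at the stop within tolerance, and the stock is still standing.

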